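# Lift the egg basket out of the pot on a spoon handle

### The job

The eggs in the pot are done and too hot to touch. Set the small bowl down on the worktop directly to the left of the pot, level with it and about 5 cm from the pot's wall, then take the wooden spoon that lies at the front, tilt its handle down over the pot's rim and through the eye of the basket's wire bail, and lift the basket out on it without tipping it. Finish while holding the spoon, with the basket hanging from its handle just over the bowl and no longer swinging, clear of both pot and bowl; never touch the basket with the gripper, and leave the pot and everything else where it stands.

Things in the scene. Friction and masses are not known exactly. Their poses are not given: they have to be found in the camera images.
- trivet: round cork mat, 208 mm across, 10 mm thick, fixed to the worktop under the pot. Origin: centre of its underside. It is never turned: its x axis points straight away from the robot, its y axis to the robot's left, so 'left of the pot' is +y from here.
- pot: steel stock pot, loose, 0.85 kg, lidless, in the middle of the mat: 106 mm outer, about 97 mm inner radius, rim 105 mm above its underside (115 mm above the worktop), inner floor 8 mm above its underside. Two loop handles stick out along its +y and -y axes to 145 mm from the centre, 77 to 91 mm above its underside. Origin: centre of its underside, z up.
- basket: round wire basket with two eggs fixed in it, 0.11 to 0.16 kg, loose on the pot's floor: 108 mm across, wall 44 mm high, eggs 48 mm. Origin: centre of its underside, z up. A stiff bail of 5 mm wire stands over it in the plane x = 0, spanning the rim along y, narrowing to a round-topped eye; all of it lies below the pot's rim. The way through the eye is the basket's x axis, either way.
- basket_eye (a point): middle of the bail's eye, 70 mm above the basket's underside on its axis; the handle goes through here. The eye is 38 to 42 mm wide and clear from about 50 mm (eggs at the sides below, at y = +-25 mm) to 87 mm above the basket's underside. The pot's loop handles are roughly across the way through.
- spoon: wooden spoon, 300 mm long, 45 g, lying flat: oval bowl 66 x 43 x 15 mm at the -x end; handle to x = +150 mm, centre line 7.5 mm above the underside, square grip 12.6 mm wide from x = -98 to 0 mm, then round, 12 mm. Origin: underside at half length; x runs along the handle to its end, z up as it lies. Grip firmly (30 N or more) at x = -30 to -45 mm: so the hand stays out of the pot.
- spoon_tip (a point): end of the spoon's handle (the end without the bowl), on its centre line
- bowl: small empty white china bowl with a flower border, loose (0.19 kg), 130 mm across the rim, 58 mm high, foot 84 mm across. Origin: centre of its underside. The wall flares about 20 degrees outward and is about 6 mm thick at the rim; it can be pinched at the rim from above, one finger inside.
- salt_shaker: glass salt shaker with a grey cap, 44 mm across, 90 mm high, loose, stands behind; a bystander. Origin: centre of its underside.
- pepper_mill: turned brown wooden pepper mill, 58 mm across, 170 mm high, loose, stands to the right; a bystander. Origin: centre of its underside.
- onion: red onion, 84 x 81 x 82 mm, loose, lies behind to the left; a bystander. Origin: under its middle.
Mind the look-alikes: they are no part of the job. What is shaped like the bowl but green is not meant.

How it is judged:
By the outcome, as a careful person would: the job done as asked, in the order asked, and still so for the second after the job is handed in, while the arm keeps its last pose, push and grip.
It also fails if it takes over 72 s, if anything falls off the work surface, if the arm or the gripper's body presses on something with over 40 N, if the wrist force passes 120 N, or if a joint passes its speed limit or range.

### The arm

A 7-joint arm with a two-finger parallel gripper is mounted at the origin on a cart in front of the work surface, level with it; the furniture and walls round the work are solid. World frame = base frame: x ahead of the robot, y to its left, z up, the work surface at z = 0. Lengths are in m, angles in rad, forces in N, time in s.
With the tool pointing down it reaches from about 0.4 to 0.85 m from the base axis. Payload 6.9 kg.
Tool frame: the origin (TCP) lies midway between the tips of the shut fingers; the grasp point (between the pads) lies behind it (ctrl.pinch_z is the z of the grasp point in the tool frame, in m); z points along the fingers, y is the direction in which the jaws open and shut (so a half turn about z gives the same grasp; the last joint's range is limited). The gripper opens to 85 mm and grips with 20 to 120 N. Pads are 22 mm wide; open, the fingers measure 114 mm over their backs; the gripper's body (76 mm by 85 mm) begins 54 mm behind the grasp point. The pads swing forward as they close: fully open they stand 13 mm farther back than shut.
Start: joints at [-1.02, 0.507, -0.238, 1.5, 0.126, 1.149, -0.155], TCP at [0.27, 0.564, 0.231] pointing down, gripper open.
Joint ranges: [-3.08, 3.08], [-0.24, 2.05], [-1.43, 1.35], [0, 2.5], [-1.52, 4.66], [0.17, 1.96], [-2.89, 2.89]. Speed limits (rad/s): [2.39, 2.39, 3.14, 3.14, 3.14, 3.14, 3.14].

### API

Orientations are given as a unit quaternion [w, x, y, z].
In Python, from station import ctrl, get_state, vision, ticket, models gives the robot as it stands. Calls block until the motion is done:
- ctrl.movep(position, orientation): joint-space move of the TCP to a pose.
- ctrl.movel(position, frame=None, max_speed=0.15): straight line of the TCP; frame=None keeps the orientation; max_speed is the mean speed in m/s.
- ctrl.set_joints(angles): joint-space move.
- ctrl.ungrasp() and ctrl.close_gripper(force=None): open the fingers fully, or close them until they stop; force is the grip in N (None keeps the last).
- ctrl.pause(seconds).
- ctrl.ik(position, orientation): joint angles nearest the present ones, or None.
- get_state(): the state.
- vision.grab_frame(name): name is "side" or "top" or "wrist"; returns (picture, depth): 420x560x3 uint8, blue, green, red; 420x560 float32, m along the optical axis (not along the pixel's ray), 0 where there is no reading.
- vision.camera_info(name): a dict with "mtx" (3x3 intrinsics, pixels), "dist_coeffs" ([k1, k2, p1, p2, k3] as OpenCV has them; the pictures are not rectified), "R" (3x3) and "t" (3): a world point X has camera coordinates R X + t; the wrist camera has in their place "hand_eye" (4x4, takes a point from camera to tool coordinates, whose origin is the TCP and whose axes are the flange's). Camera axes: x right, y down, z forward; pixel columns grow to the right and rows downward; lengths in m; the calibration is good to about 2 mm. A picture is of the moment at which its call begins: read the wrist's pose just before it. camera_info takes no time and is no camera call.
A pose or a line that the arm cannot do raises ctrl.Unreachable and nothing moves.
- ticket.close_job(): hands the job in, once; it reports no verdict.
Trained networks look in the newest picture that a camera, given by its name, has taken for a name from the list of things; names that differ only in an ending like _2 or _b are one class to them, and where a whole thing is asked for, a point or a joint stands for the part that bears it (a point fixed in the world has none). Each returns a list of dicts, best first, with "p" (0 to 1); they miss things now and then, are a little off and sometimes report something else, mostly with a low value. They report only what shows in the picture. A call takes as long as a camera call. They do not tell look-alikes from the thing itself.
- models.recognise(camera, target): "point" ([column, row] in pixels, amid what is visible of it).
- models.masks_of(camera, target): "mask" (420x560 bool, what is visible of it) and "point" ([column, row] in pixels, amid what is visible of it).
The state is a dict: "time": time; "qpos": joint angles; "qd": joint speeds; "tau": joint torques, N m; "tcp_pos": TCP position; "eef_rot": TCP orientation; "contact_force": force on the tool from outside, world axes, zero at the start; "wrist_torque": the same for the moment, N m; "width": finger opening in m.
Only numpy, scipy, OpenCV 4.12 (cv2) and the standard library are available. Lean on these libraries where they do the work, as an engineer would, in place of code of your own. Each camera call takes 0.05 s, during which the arm holds its last target. There are 200 camera calls.

## Working session

There is one attempt and no reset: what is moved stays moved. The work goes in short steps, each a Python script; the robot and the scene stay as the last script left them, time stands still between calls to the robot, and variables do not carry over. Pictures are saved under pics/ and viewed, about 8 in all and at most 12, crops included, and the job is handed in when it is done.

```bash
ls; mkdir -p pics
python3 - <<'E'
from station import ctrl,get_state,vision,models
import cv2,numpy as np
print(get_state(), ctrl.pinch_z)
for n in ("side","top","wrist"):
    im,d=vision.grab_frame(n); cv2.imwrite(f"pics/{n}0.png",im); np.save(f"pics/{n}0.npy",d)
    print(n,{k:np.round(v,3).tolist() for k,v in vision.camera_info(n).items()})
    if n!="wrist":
        for t in ["trivet","pot","basket","basket_eye","spoon","spoon_tip","bowl","salt_shaker","pepper_mill","onion"]:
            print(n,t,[(np.round(r["point"]).tolist(),round(r["p"],2)) for r in models.recognise(n,t)])
a=cv2.imread("pics/side0.png");b=cv2.imread("pics/top0.png")
E
```

```text
pics
{'time': 0.0, 'qpos': array([-1.0194517 ,  0.50831662, -0.23749237,  1.50114053,  0.12569192,
        1.14886773, -0.15479146]), 'qd': array([8.30401868e-05, 8.15908833e-04, 4.58313439e-04, 6.31787580e-04,
       8.87138693e-04, 1.63897249e-03, 6.34496337e-04]), 'tau': array([ 5.50154618e-04, -6.20603085e+01, -2.18676701e+00, -2.49648249e+01,
        1.25376944e-02,  1.21947174e-02,  9.19855125e-06]), 'tcp_pos': array([0.26938162, 0.56341732, 0.23043905]), 'eef_rot': array([-1.73384095e-04,  2.21082882e-01,  9.75254632e-01, -8.55654920e-04]), 'contact_force': array([ 0.37933741, -0.93158452, -0.51148822]), 'wrist_torque': array([-0.0459393 ,  0.04210526, -0.0004456 ]), 'width': 0.0854492918767665} -0.0187
side {'mtx': [[428.771, 0.0, 276.236], [0.0, 428.771, 212.681], [0.0, 0.0, 1.0]], 'dist_coeffs': [-0.017, 0.0, 0.0, 0.0, 0.0], 'R': [[1.0, 0.022, -0.013], [0.001, -0.55, -0.835], [-0.025, 0.835, -0.55]], 't': [-0.586, 0.099, 1.375]}
side trivet [([338.0, 209.0], 0.71), ([293.0, 259.0], 0.55)]
side pot [([301.0, 228.0], 0.98)]
side basket [([297.0, 232.0], 0.9)]
side basket_eye 
[... 581 characters left out ...]
}
top trivet [([215.0, 278.0], 0.56)]
top pot [([289.0, 193.0], 0.93)]
top basket [([290.0, 197.0], 0.78)]
top basket_eye [([288.0, 193.0], 0.57)]
top spoon [([214.0, 282.0], 0.59)]
top spoon_tip [([210.0, 279.0], 0.85)]
top bowl [([181.0, 229.0], 0.86), ([332.0, 274.0], 0.72), ([129.0, 174.0], 0.68)]
top salt_shaker [([239.0, 151.0], 0.72)]
top pepper_mill [([434.0, 257.0], 0.76), ([220.0, 281.0], 0.57)]
top onion [([208.0, 160.0], 0.96)]
wrist {'mtx': [[321.539, 0.0, 276.036], [0.0, 321.539, 205.51], [0.0, 0.0, 1.0]], 'dist_coeffs': [-0.023, 0.0, 0.0, 0.0, 0.0], 'hand_eye': [[-0.0, -0.946, -0.324, 0.084], [1.0, -0.001, 0.002, -0.001], [-0.002, -0.324, 0.946, -0.144], [0.0, 0.0, 0.0, 1.0]]}
```

View pics/top0.png

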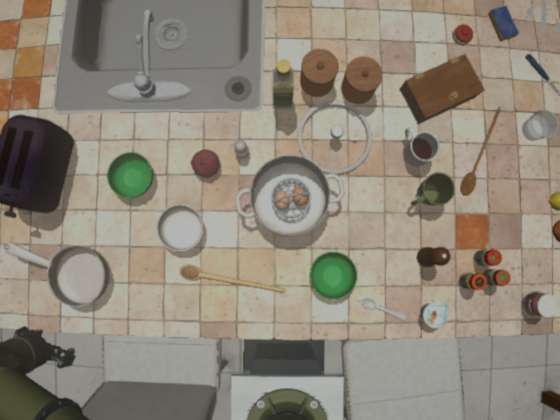

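View pics/side0.png

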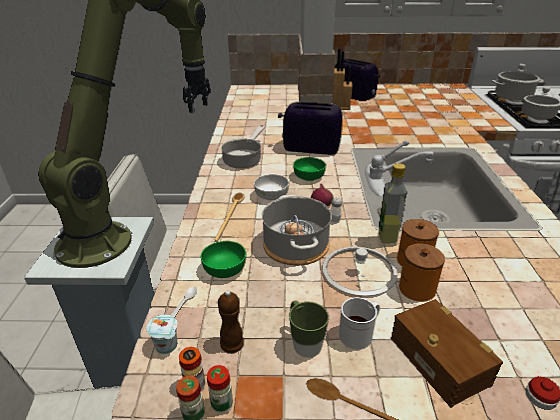

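Top view: the white bowl is at (181,229). Its look-alikes are the green bowls at (130,175) and (333,275), and the pan at (78,277) is also similar in shape. The front spoon has its bowl at (190,271) and its tip at (283,290). Other spoons are the wooden one at right (480,150) and the teaspoon at (383,308). The pot is at (290,196). Next I measure these with depth.

```bash
cat > h.py <<'E'
from station import ctrl,get_state,vision,models,ticket
import cv2,numpy as np
from scipy.spatial.transform import Rotation as Rn
def R_of(q): return Rn.from_quat([q[1],q[2],q[3],q[0]]).as_matrix()
def q_of(R):
    q=Rn.from_matrix(R).as_quat(); return np.array([q[3],q[0],q[1],q[2]])
def cam(name,st=None):
    """K,dist,Rcw (cam->world),origin"""
    c=vision.camera_info(name); K=np.array(c["mtx"]); D=np.array(c["dist_coeffs"])
    if name=="wrist":
        st=st or get_state(); H=np.array(c["hand_eye"]); Rt=R_of(st["eef_rot"])
        return K,D,Rt@H[:3,:3],Rt@H[:3,3]+st["tcp_pos"]
    R=np.array(c["R"]); return K,D,R.T,-R.T@np.array(c["t"])
def rays(C,px):
    n=cv2.undistortPoints(np.asarray(px,float).reshape(-1,1,2),C[0],C[1]).reshape(-1,2)
    return np.c_[n,np.ones(len(n))]
def cloud(C,depth,mask=None):
    m=depth>0
    if mask is not None: m&=mask
    v,u=np.nonzero(m); r=rays(C,np.c_[u,v])*depth[v,u][:,None]
    return r@C[2].T+C[3], np.c_[u,v]
def at_z(C,px,z):
    d=rays(C,px)@C[2].T; return C[3]+d*((z-C[3][2])/d[:,2])[:,None]
def tri(obs):
    A=np.zeros((3,3));b=np.zeros(3)
    for C,px in obs:
        d=(rays(C,[px])@C[2].T)[0]; d/=np.linalg.norm(d); P=np.eye(3)-np.outer(d,d); A+=P;b+=P@C[3]
    X=np.linalg.solve(A,b)
    return X,[np.linalg.norm(np.cross((rays(C,[px])@C[2].T)[0]/np.linalg.norm(rays(C,[px])),X-C[3])) for C,px in obs]
def proj(C,X):
    Rw=C[2].T; return cv2.projectPoints(np.asarray(X,float).reshape(-1,3),cv2.Rodrigues(Rw)[0],-Rw@C[3],C[0],C[1])[0].reshape(-1,2)
def circ(P):
    A=np.c_[2*P,np.ones(len(P))]; s=np.linalg.lstsq(A,(P**2).sum(1),rcond=None)[0]
    return s[:2],np.sqrt(s[2]+s[0]**2+s[1]**2)
def hull_circ(P):
    """circle on the outer hull of xy points"""
    P=np.asarray(P,np.float32); h=cv2.convexHull(P).reshape(-1,2); c,r=circ(h)
    for _ in range(3):
        e=abs(np.linalg.norm(h-c,axis=1)-r); k=e<max(.004,np.median(e)*2); c,r=circ(h[k])
    return c,r
E
python3 - <<'E'
from h import *
for n in ("top","side"):
    im,d=vision.grab_frame(n); C=cam(n)
    for t in ["bowl","pot","basket","spoon","trivet","salt_shaker","onion"]:
        for r in models.masks_of(n,t)[:3]:
            P,_=cloud(C,d,r["mask"])
            if len(P)<20: continue
            zt=np.percentile(P[:,2],97); top=P[P[:,2]>zt-.012]
            c,rr=hull_circ(top[:,:2])
            print(n,t,np.round(r["point"]),round(r["p"],2),"n",len(P),"med",P.mean(0).round(3),"zt",zt.round(3),"circ",c.round(4),rr.round(4))
            if t=="spoon":
                xy=P[:,:2]; m=xy.mean(0); w=np.linalg.svd(xy-m,full_matrices=False)[2][0]; s=(xy-m)@w
                print("   axis",w.round(3),"ends",(m+w*s.min()).round(4),(m+w*s.max()).round(4),"z",np.percentile(P[:,2],[5,50,95]).round(3))
E
```

```text
top bowl [180. 227.] 0.91 n 1747 med [0.564 0.305 0.021] zt 0.058 circ [0.562  0.2989] 0.0647
top bowl [332. 275.] 0.75 n 1782 med [ 0.436 -0.122  0.019] zt 0.057 circ [ 0.4367 -0.1184] 0.0642
top bowl [129. 174.] 0.64 n 1708 med [0.712 0.455 0.023] zt 0.059 circ [0.7077 0.4466] 0.0652
top pot [288. 194.] 0.69 n 4726 med [0.657 0.001 0.041] zt 0.114 circ [0.6476 0.0021] 0.1045
top basket [291. 195.] 0.58 n 981 med [ 0.649 -0.001  0.049] zt 0.098 circ [ 0.6039 -0.0097] 0.0491
top spoon [217. 281.] 0.76 n 683 med [0.424 0.188 0.011] zt 0.017 circ [0.3895 0.1642] 0.142
   axis [0.174 0.985] ends [0.3932 0.0152] [0.4449 0.3071] z [0.002 0.012 0.017]
top salt_shaker [240. 149.] 0.47 n 210 med [0.774 0.132 0.066] zt 0.091 circ [0.7816 0.1334] 0.015
top onion [206. 162.] 0.78 n 701 med [0.74  0.232 0.05 ] zt 0.073 circ [0.7413 0.234 ] 0.025
side bowl [273. 190.] 0.96 n 714 med [0.562 0.303 0.037] zt 0.06 circ [0.5674 0.2475] 0.0977
side bowl [221. 258.] 0.87 n 1355 med [ 0.434 -0.111  0.033] zt 0.059 circ [ 0.4378 -0.1225] 0.0653
side bowl [307. 168.] 0.79 n 594 med [0.71  0.45  0.039] zt 0.059 circ [0.7073 0.4441] 0.0666
side pot [292. 225.] 0.73 n 3416 med [ 0.649 -0.002  0.072] zt 0.115 circ [ 0.6484 -0.0011] 0.1058
side basket [295. 230.] 0.53 n 245 med [0.641 0.018 0.056] zt 0.102 circ [ 0.6399 -0.0092] 0.0223
side spoon [232. 207.] 0.68 n 247 med [0.425 0.18  0.012] zt 0.017 circ [0.4429 0.1486] 0.1382
   axis [-0.164 -0.986] ends [0.4485 0.3234] [0.3967 0.0128] z [0.003 0.013 0.016]
side trivet [298. 258.] 0.69 n 336 med [ 0.653 -0.079  0.01 ] zt 0.014 circ [ 0.6488 -0.0058] 0.1011
side trivet [230. 210.] 0.46 n 207 med [0.424 0.168 0.013] zt 0.017 circ [0.4243 0.1485] 0.1328
side onion [323. 195.] 0.81 n 284 med [0.746 0.217 0.052] zt 0.076 circ [0.7374 0.1507] 0.0892
```

```bash
cat >> h.py <<'E'
def tool(yaw,tilt=0.):
    """tool x at heading yaw (rad), then pitched so tool x dips by tilt"""
    c,s=np.cos(yaw),np.sin(yaw)
    R=np.array([[c,s,0],[s,-c,0],[0,0,-1.]])
    return R@Rn.from_euler("y",-tilt).as_matrix().T if False else R@Rn.from_rotvec([0,-tilt,0]).as_matrix()
def see(name,st=None):
    st=get_state(); im,d=vision.grab_frame(name); return im,d,cam(name,st)
E
python3 - <<'E'
from h import *
R=tool(0,.4); print("x axis dips?",R[:,0].round(2),R[:,2].round(2))
D=np.degrees
for lab,p,ys,t in [("view pot",[.64,0,.27],(0,90,180,-90),0),("view bowl",[.60,.28,.30],(0,90,180,-90),0),("bowl pick",[.497,.299,.03],(90,-90),0),("spoon",[.428,.19,.003],(-100,80),0),("insert",[.506,0,.13],(0,180),None)]:
    for y in ys:
        for tt in ([0] if t==0 else [.38 if y==0 else -.38]):
            q=ctrl.ik(p,q_of(tool(np.radians(y),tt))); print(lab,y,None if q is None else np.round(q,2))
E
```

```text
x axis dips? [ 0.92  0.   -0.39] [-0.39  0.   -0.92]
view pot 0 [-0.33  0.55  0.52  1.4  -0.27  1.27 -1.36]
view pot 90 [-0.19  0.51  0.26  1.4  -0.14  1.25  0.08]
view pot 180 [ 0.04  0.5  -0.14  1.39  0.07  1.25  1.47]
view pot -90 [ 0.27  0.54 -0.55  1.39  0.28  1.29  2.86]
view bowl 0 [-0.73  0.56  0.48  1.28 -0.26  1.36 -1.83]
view bowl 90 [-0.52  0.53  0.08  1.27 -0.04  1.35 -0.44]
view bowl 180 [-0.32  0.53 -0.29  1.27  0.15  1.36  0.98]
view bowl -90 [-0.11  0.59 -0.68  1.27  0.36  1.41  2.37]
bowl pick 90 [-0.6   0.66  0.03  1.85 -0.03  0.62 -0.56]
bowl pick -90 [-0.19  0.74 -0.65  1.85  0.62  0.77  1.97]
spoon -100 [-0.13  0.65 -0.51  2.16  0.67  0.49  1.81]
spoon 80 [-0.52  0.61  0.07  2.17 -0.11  0.37 -0.53]
insert 0 [-0.34  0.7   0.52  1.63 -0.29  1.29 -1.29]
insert 180 [ 0.1   0.65 -0.23  1.62  0.1   1.27  1.41]
```

Run:
```python
from h import *
def rep(t,im,d,C):
    for r in models.masks_of("wrist",t)[:2]:
        P,_=cloud(C,d,r["mask"])
        if len(P)<20: continue
        zt=np.percentile(P[:,2],97); top=P[P[:,2]>zt-.012]; c,rr=hull_circ(top[:,:2]); ca,ra=hull_circ(P[:,:2])
        print(t,np.round(r["point"]),round(r["p"],2),len(P),"zt",zt.round(3),"top",c.round(4),rr.round(4),"all",ca.round(4),ra.round(4))
        if t=="onion":
            A=np.c_[2*P,np.ones(len(P))]; s=np.linalg.lstsq(A,(P**2).sum(1),rcond=None)[0]; print("  sphere",s[:3].round(4),np.sqrt(s[3]+(s[:3]**2).sum()).round(4),P.min(0).round(3),P.max(0).round(3))
ctrl.movep([.62,.27,.30],q_of(tool(np.pi)))
im,d,C=see("wrist"); cv2.imwrite("pics/w1.png",im)
for t in ("bowl","onion"): rep(t,im,d,C)
ctrl.movep([.64,0,.27],q_of(tool(np.pi)))
obs=[];ims=[]
for k,y in enumerate((180,110)):
    if k: ctrl.movep([.64,0,.27],q_of(tool(np.radians(y))))
    im,d,C=see("wrist"); ims.append(im[:, 80:480]); np.save(f"pics/pot{k}.npy",d); cv2.imwrite(f"pics/pot{k}.png",im)
    st=get_state(); np.savez(f"pics/pot{k}.npz",p=st["tcp_pos"],q=st["eef_rot"])
    rs=models.recognise("wrist","basket_eye"); print([(np.round(r["point"],1),round(r["p"],2)) for r in rs])
    if rs: obs.append((C,rs[0]["point"]))
    for t in ("pot","basket"): rep(t,im,d,C)
print(tri(obs) if len(obs)>1 else "")
cv2.imwrite("pics/pots.png",np.hstack(ims)); print(get_state()["time"])
```

```text
bowl [406. 233.] 0.85 7516 zt 0.06 top [0.7079 0.4449] 0.065 all [0.7328 0.4675] 0.0779
bowl [299. 118.] 0.78 10005 zt 0.06 top [0.5616 0.2981] 0.0644 all [0.5655 0.3023] 0.0746
onion [252. 251.] 0.82 2365 zt 0.074 top [0.7415 0.2334] 0.0214 all [0.7405 0.2355] 0.0378
  sphere [0.7427 0.235  0.0328] 0.0375 [0.702 0.189 0.   ] [0.777 0.276 0.085]
[(array([270.5, 179.9]), 0.71)]
pot [272. 189.] 0.73 33430 zt 0.116 top [ 0.6474 -0.0013] 0.1057 all [0.7171 0.0134] 0.1824
basket [276. 176.] 0.51 4964 zt 0.106 top [ 0.6389 -0.0063] 0.0237 all [ 0.6536 -0.0021] 0.0592
[(array([283.2, 177.3]), 0.94)]
pot [287. 176.] 0.89 33266 zt 0.116 top [ 0.6475 -0.001 ] 0.1054 all [ 0.6619 -0.0315] 0.1465
basket [282. 176.] 0.92 5175 zt 0.105 top [ 0.6579 -0.0008] 0.0243 all [ 0.6487 -0.0109] 0.0593
(array([ 0.64954957, -0.00392682,  0.04781722]), [np.float64(0.00019553974949277226), np.float64(0.00019553974949292757)])
6.2667
```

View pics/pots.png

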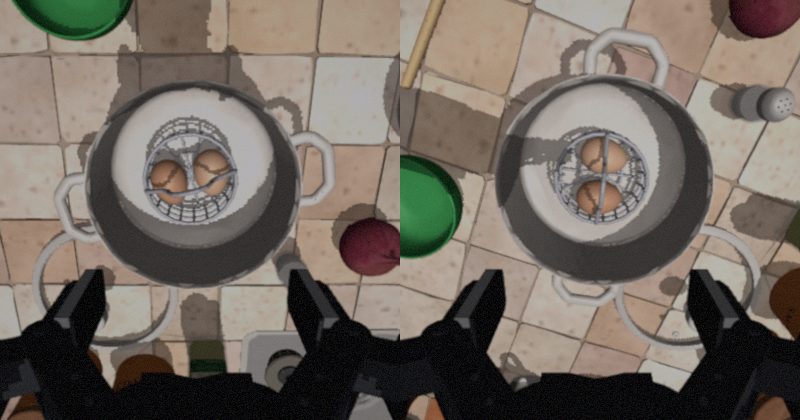

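View pics/w1.png

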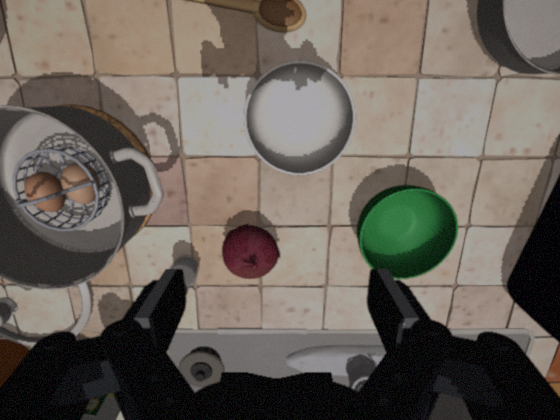

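Views: in the pot pictures the bail's wire runs (148,190)–(235,170) in the left one and nearly vertically (607,135)–(603,218) in the right one. In w1 the white bowl is at (300,118), the onion at (250,251), and a green look-alike at (408,233). The onion is close to the bowl's goal, so I'll allow for that. Next, the basket's yaw from depth.

Run:
```python
from h import *
Q=[]
for k in (0,1):
    z=np.load(f"pics/pot{k}.npz"); C=cam("wrist",dict(tcp_pos=z["p"],eef_rot=z["q"])); d=np.load(f"pics/pot{k}.npy")
    P,uv=cloud(C,d); near=np.linalg.norm(P[:,:2]-[.648,-.002],axis=1)<.075
    B=P[near&(P[:,2]>.074)&(P[:,2]<.112)]; 
    c=np.median(B,0); B=B[np.linalg.norm(B[:,:2]-c[:2],axis=1)<.035]
    m=B.mean(0)[:2]; w=np.linalg.svd(B[:,:2]-m,full_matrices=False); v=w[2][0]*np.sign(w[2][0][1]); s=(B[:,:2]-m)@v
    print(k,len(B),"mid",m.round(4),"v",v.round(3),"yaw",np.degrees(np.arctan2(-v[0],v[1])).round(1),"range",s.min().round(3),s.max().round(3),"mid-extent",(m+v*(s.min()+s.max())/2).round(4),"thick",w[1]/np.sqrt(len(B)))
    for a in (.074,.082,.09,.098,.104):
        b=B[(B[:,2]>a)&(B[:,2]<a+.008)]; 
        if len(b)>2: t=(b[:,:2]-m)@v; print("   z",a,len(b),t.min().round(3),t.max().round(3),b.mean(0).round(4))
    r=P[near&(P[:,2]>.054)&(P[:,2]<.066)]; print("  rim",hull_circ(r[:,:2]), "eggs z max", )
    fl=P[near&(P[:,2]<.03)]; print("  floor z",np.median(fl[:,2]).round(4))
    Q.append(B)
```

```text
0 332 mid [ 0.6463 -0.0008] v [-0.23   0.973] yaw 13.3 range -0.036 0.034 mid-extent [ 0.6466 -0.0018] thick [0.01934278 0.0013595 ]
   z 0.074 51 -0.036 0.034 [0.6436 0.0107 0.0785]
   z 0.082 39 -0.032 0.026 [6.457e-01 4.000e-04 8.520e-02]
   z 0.09 28 -0.028 0.021 [ 0.6462 -0.0026  0.0946]
   z 0.098 67 -0.026 0.019 [ 0.6467 -0.003   0.1025]
   z 0.104 168 -0.022 0.014 [ 0.6472 -0.0037  0.1084]
  rim (array([ 0.64771614, -0.00428136]), np.float64(0.053709998971025096)) eggs z max
  floor z 0.0193
1 318 mid [0.6442 0.0072] v [-0.228  0.974] yaw 13.2 range -0.036 0.032 mid-extent [0.6446 0.0055] thick [0.0171309  0.00142245]
   z 0.074 63 0.016 0.032 [0.6391 0.0293 0.0775]
   z 0.082 26 0.011 0.017 [0.6411 0.0211 0.0857]
   z 0.09 28 -0.036 0.013 [0.6431 0.0114 0.0948]
   z 0.098 60 -0.034 0.01 [0.6454 0.0018 0.1032]
   z 0.104 171 -0.031 0.007 [ 0.6467 -0.0031  0.1084]
  rim (array([ 0.64698476, -0.00453767]), np.float64(0.05357339697965553)) eggs z max
  floor z 0.0194
```

Run:
```python
from h import *
R=tool(np.pi/2)@Rn.from_rotvec([-np.radians(18),0,0]).as_matrix(); q=q_of(R); zd=R[:,2]; print(zd.round(2))
c=np.array([.5616,.2985]); g=np.array([.635,.216])
off=np.array([-.058,0,.048])+.0187*zd
tc=lambda c,dz=0: np.r_[c,0]+off+[0,0,dz]
ctrl.movep(tc(c)-.09*zd,q)
ctrl.movel(tc(c),max_speed=.12)
f0=get_state()["contact_force"]
ctrl.close_gripper(45); s=get_state(); print("width",s["width"],s["contact_force"]-f0)
ctrl.movel(tc(c,.05),max_speed=.1); s=get_state(); print("lift",s["width"],s["contact_force"]-f0,s["time"])
ctrl.movel(tc(g,.05),max_speed=.12)
im,d,C=see("side"); cv2.imwrite("pics/side1.png",im)
ctrl.movel(tc(g,.006),max_speed=.08)
for dz in (.004,.002,.0005):
    ctrl.movel(tc(g,dz),max_speed=.05); s=get_state(); print(dz,(s["contact_force"]-f0).round(2),s["width"],s["time"])
```

```text
[ 0.31 -0.   -0.95]
width 0.01435773506949893 [-0.19597504 -0.25016674  3.2401537 ]
lift 0.013878712536309025 [ 1.00545495  1.00773937 -3.47893154] 9.8833
0.004 [ 0.3   0.82 -2.19] 0.013871179513561574 11.95
0.002 [ 0.63  0.59 -2.14] 0.013801439995613587 12.2
0.0005 [ 0.84  1.1  -1.69] 0.013993640475587972 12.45
```

Run:
```python
from h import *
p0=get_state()["tcp_pos"]
for k in range(1,7):
    ctrl.movel(p0-[0,0,.0015*k],max_speed=.05); s=get_state(); print(k,s["contact_force"].round(2),s["tcp_pos"][2].round(4),s["time"])
    if s["contact_force"][2]>2: break
im,d,C=see("side"); cv2.imwrite("pics/s2.png",im[130:300,200:400])
ctrl.ungrasp(); s=get_state(); R=R_of(s["eef_rot"])
ctrl.movel(s["tcp_pos"]-.10*R[:,2],max_speed=.15)
for n in ("top","side"):
    im,d,C=see(n)
    if n=="top": cv2.imwrite("pics/top2.png",cv2.resize(im[100:320,140:420],None,fx=2,fy=2))
    for t in ("bowl","onion","pot"):
      for r in models.masks_of(n,t)[:3]:
        P,_=cloud(C,d,r["mask"]); zt=np.percentile(P[:,2],97); c,rr=hull_circ(P[P[:,2]>zt-.012][:,:2]); print(n,t,np.round(r["point"]),zt.round(3),c.round(4),rr.round(4))
```

```text
1 [-5.15 -0.92 10.88] 0.0303 12.7
top bowl [332. 277.] 0.058 [ 0.4372 -0.1192] 0.0649
top bowl [130. 175.] 0.059 [0.7075 0.4469] 0.0652
top bowl [213. 201.] 0.059 [0.6348 0.2156] 0.0639
top onion [205. 160.] 0.072 [0.7424 0.235 ] 0.0245
top pot [288. 190.] 0.115 [0.648 0.002] 0.1042
top pot [213. 202.] 0.058 [0.6349 0.2155] 0.0643
side bowl [224. 258.] 0.059 [ 0.4381 -0.1226] 0.0658
side bowl [307. 167.] 0.06 [0.7092 0.4424] 0.0665
side bowl [289. 193.] 0.06 [0.6364 0.2176] 0.0642
side onion [323. 196.] 0.077 [0.7706 0.1499] 0.0933
side pot [300. 224.] 0.115 [ 0.6489 -0.0014] 0.1057
```

View pics/top2.png

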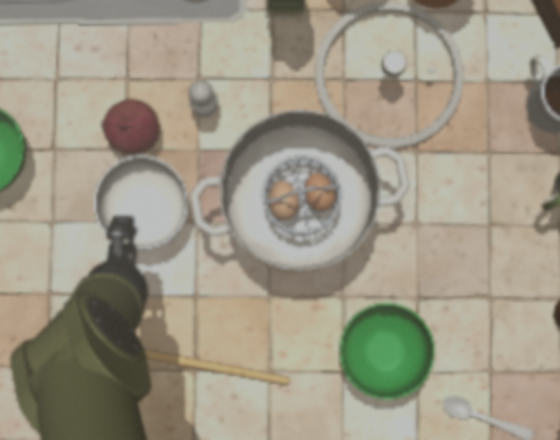

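The bowl stands at (0.635, 0.216), in the crop at (141,202). The onion at (131,126) and the pot are unmoved. Now the spoon.

Run:
```python
from h import *
ctrl.movep([.43,.17,.17],q_of(tool(np.radians(80))))
im,d,C=see("wrist"); cv2.imwrite("pics/w3.png",im)
for r in models.masks_of("wrist","spoon")[:2]:
    P,_=cloud(C,d,r["mask"]); print(r["p"],r["point"],len(P)); 
    P=P[(P[:,2]>.005)&(P[:,2]<.03)]; xy=P[:,:2]; tp=np.array([.395,.014])
    u=np.array([-.17,-.985])
    for _ in range(4):
        h=xy[(((xy-tp)@u)>-.2)]; m=h.mean(0); v=np.linalg.svd(h-m,full_matrices=False)[2][0]; u=v*np.sign(v@u)
        n=np.array([-u[1],u[0]]); xy=xy[(abs((xy-m)@n)<.012)|((xy-tp)@u<-.2)]; tp=m+u*np.percentile((h-m)@u,99.8)
    s=(xy-m)@u; print("tip",tp,"u",u,"len",s.max()-s.min(),"heading",np.degrees(np.arctan2(u[1],u[0])),"ztop",np.percentile(P[:,2],[50,95]))
print([(r["point"],r["p"]) for r in models.recognise("wrist","spoon_tip")],get_state()["time"])
```

```text
0.81 [269.0, 101.1] 5656
tip [0.39286876 0.01261606] u [-0.17614193 -0.98436478] len 0.30019422778565913 heading -100.14511838218459 ztop [0.01409166 0.01628634]
[([263.8, 104.2], 0.68)] 15.4
```

View pics/w3.png

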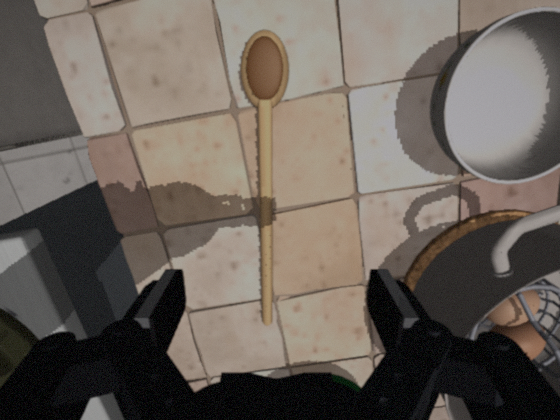

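```bash
cat >> h.py <<'E'
EYE=np.array([.6473,-.0042]); PSI=np.radians(13.2); GT=.190; OFF=.0055
def spoon_pose(eye_xy,e,theta,L,psi=PSI):
    """TCP pose for the spoon line through (eye_xy,e), tip dipping theta, grip L behind"""
    R=tool(psi+np.pi,-theta); dirn=-R[:,0]
    return np.r_[eye_xy,e]-L*dirn+OFF*R[:,2], q_of(R)
E
python3 - <<'E'
from h import *
tip=np.array([.3929,.0126]); u=np.array([-.1761,-.9844]); g=tip-GT*u
q=q_of(tool(np.radians(79.86)))
th=np.radians(25)
for e,t,L in [(.22,th,.24),(.087,th,.24),(.087,th,.145)]:
    p,qq=spoon_pose(EYE,e,t,L); print(p.round(3),ctrl.ik(p,qq))
print("dir",(-R_of(qq)[:,0]).round(3))
ctrl.movep([*g,.07],q); ctrl.movel([*g,.002],max_speed=.08)
print(get_state()["contact_force"].round(2),get_state()["tcp_pos"])
ctrl.close_gripper(100); s=get_state(); print(s["width"],s["contact_force"].round(2))
ctrl.movel([*g,.16],max_speed=.12)
s=get_state(); print(s["width"],s["contact_force"].round(2),s["time"])
p,qq=spoon_pose(EYE,.25,0.,.24)
ctrl.movep(*spoon_pose(EYE,.22,th,.24)); print(get_state()["time"])
im,d,C=see("wrist"); im2=im.copy()
for s_ in (-.03,.05,.10,.148,.19):   # predicted centre line of spoon
    st=get_state(); R=R_of(st["eef_rot"]); X=st["tcp_pos"]-OFF*R[:,2]-s_*R[:,0]; a=proj(C,X)[0]; print(s_,a.round(1)); cv2.circle(im2,tuple(int(v) for v in a),2,(0,0,255),-1)
cv2.imwrite("pics/w4.png",im2); np.save("pics/w4.npy",d)
sd,_,Cs=see("side"); cv2.imwrite("pics/s4.png",cv2.resize(sd[100:300,180:380],None,fx=2,fy=2))
E
python3 -c "
import cv2,numpy as np
a=cv2.imread('pics/w4.png')[:400,80:480];b=cv2.imread('pics/s4.png');cv2.imwrite('pics/c4.png',np.hstack([a,b]))"
```

```text
[ 0.433 -0.054  0.316] [ 0.34853329  0.43427896 -0.55615041  1.5296265   0.23175048  1.68168362
  1.55985227]
[ 0.433 -0.054  0.183] [ 0.35758992  0.56034323 -0.57856838  1.72989198  0.30628335  1.39324598
  1.46132031]
[ 0.517 -0.035  0.143] [ 0.29031378  0.72417946 -0.58717774  1.5379454   0.36648597  1.4460453
  1.40939732]
dir [ 0.882  0.207 -0.423]
[ 0.37 -0.18  0.76] [0.42668363 0.19974676 0.00242608]
0.009083581041362775 [-0.66 -0.61  6.55]
0.009624526670861142 [-0.38  0.2   0.  ] 19.05
21.025
-0.03 [277.5 221.9]
0.05 [277.2 358. ]
0.1 [277.1 423.1]
0.148 [276.9 475.1]
0.19 [276.9 513.8]
```

View pics/c4.png

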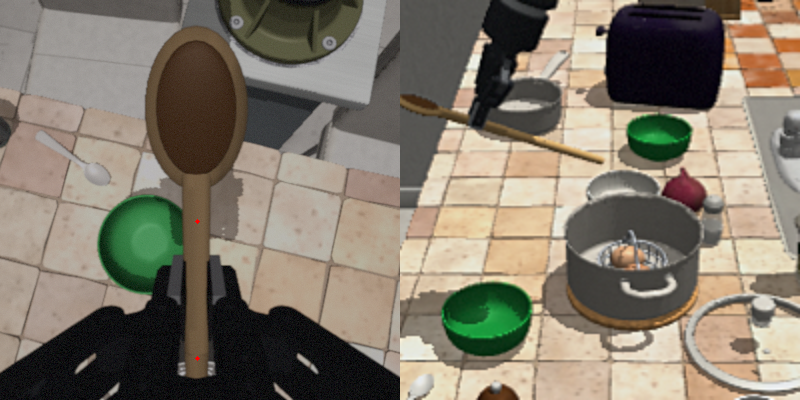

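The wrist view shows the spoon held straight, with the predicted centre line at (197,222) and (197,358) on the handle. The side view shows the tip at about (600,160) in the crop. Now I measure the actual handle line and tip from both fixed cameras.

```bash
cat >> h.py <<'E'
def measure_spoon(names=("side","top")):
    st=get_state(); R=R_of(st["eef_rot"]); o=st["tcp_pos"]-OFF*R[:,2]; out=[]
    for n in names:
        im,d,C=see(n); P,_=cloud(C,d); T=(P-o)@R   # tool axes
        k=(-T[:,0]>.03)&(-T[:,0]<.21)&(abs(T[:,1])<.02)&(abs(T[:,2])<.025); T=T[k]
        if len(T)<15: print(n,"few",len(T)); continue
        x=-T[:,0]; py=np.polyfit(x,T[:,1],1); pz=np.polyfit(x,T[:,2],1)
        print(n,len(T),"tip x",np.percentile(x,99).round(4),"side off at .04/.19",np.polyval(py,[.04,.19]).round(4),"z off",np.polyval(pz,[.04,.19]).round(4),"pitch deg",np.degrees(pz[0]).round(2))
E
python3 - <<'E'
from h import *
measure_spoon()
E
```

```text
side 258 tip x 0.188 side off at .04/.19 [-0.0051 -0.0047] z off [-0.0014 -0.0012] pitch deg 0.07
top few 0
```

Run:
```python
from h import *
th=np.radians(25)
f0=get_state()["contact_force"]
p,q=spoon_pose(EYE,.088,th,.24); ctrl.movel(p,frame=q,max_speed=.15)
print((get_state()["contact_force"]-f0).round(2)); measure_spoon()
p,q=spoon_pose(EYE,.088,th,.145); ctrl.movel(p,frame=q,max_speed=.06)
s=get_state(); print((s["contact_force"]-f0).round(2),s["time"]); np.save("pics/f0.npy",f0)
a,_,_=see("side"); b,_,_=see("top")
cv2.imwrite("pics/c5.png",np.hstack([cv2.resize(a[170:270,240:340],(400,400),interpolation=2),cv2.resize(b[150:250,230:330],(400,400),interpolation=2)]))
```

```text
[0.26 0.44 0.85]
side 233 tip x 0.1879 side off at .04/.19 [-0.005  -0.0038] z off [-0.0019  0.0005] pitch deg 0.94
top few 0
[ 1.57 -0.5   0.08] 24.0917
```

View pics/c5.png

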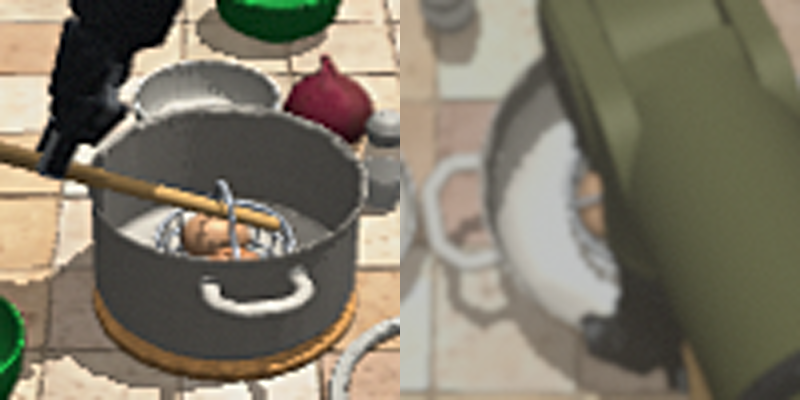

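The side view shows the handle through the eye: bail at (230,210) in the crop, tip beyond it at (277,222). The top view is hidden by the arm. Now lift while levelling the handle over the rim.

Run:
```python
from h import *
f0=np.load("pics/f0.npy"); hr=.129
for t in (19,15,11,7,3,-1,-5):
    th=np.radians(t); e=hr-.097*np.tan(th)
    p,q=spoon_pose(EYE,e,th,.145); ctrl.movel(p,frame=q,max_speed=.015)
    s=get_state(); print(t,e.round(3),(s["contact_force"]-f0).round(2),s["wrist_torque"].round(3),s["time"])
measure_spoon(("side",))
a,d,C=see("side"); cv2.imwrite("pics/s6.png",cv2.resize(a[150:270,220:380],(640,480),interpolation=2))
```

```text
19 0.096 [ 0.82 -0.51  0.23] [ 0.09  -0.405  0.035] 24.9083
15 0.103 [0.4  0.2  0.33] [ 0.021 -0.154  0.017] 25.2917
11 0.11 [ 1.25 -0.09 -1.35] [-0.015 -0.1   -0.008] 25.6667
7 0.117 [ 0.94 -0.13 -1.28] [-0.004 -0.035 -0.061] 26.0417
3 0.124 [ 1.39  0.48 -0.34] [0.018 0.125 0.02 ] 26.4167
-1 0.131 [ 0.86 -0.07 -0.61] [-0.048  0.209 -0.029] 26.7917
-5 0.137 [ 1.08  0.28 -1.07] [-0.044  0.318  0.002] 27.1667
side 251 tip x 0.1885 side off at .04/.19 [-0.0051 -0.004 ] z off [-0.0002 -0.0021] pitch deg -0.72
```

View pics/s6.png

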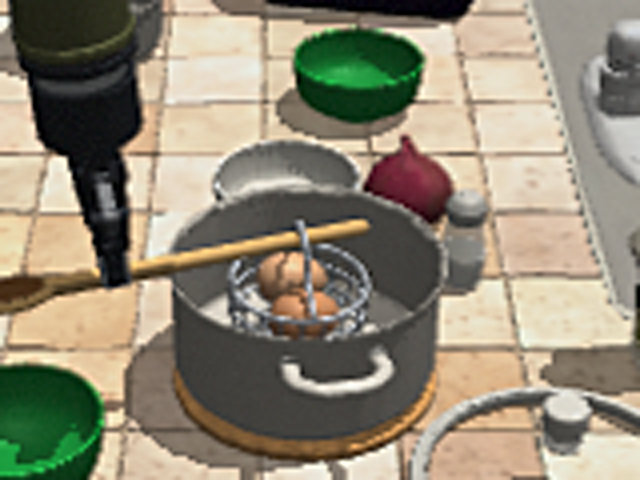

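The basket hangs level on the handle, eye at (302,235) and tip at (365,228), and has cleared the pot's floor. Lift out and carry over the bowl.

```bash
cat >> h.py <<'E'
def measure_basket(guess,und,name="side"):
    im,d,C=see(name); P,_=cloud(C,d)
    k=(np.linalg.norm(P[:,:2]-guess,axis=1)<.08)&(P[:,2]>und-.015)&(P[:,2]<und+.065); B=P[k]
    rim=B[B[:,2]>und+.034]; rim=rim[rim[:,2]<und+.052]; c,r=hull_circ(rim[:,:2]) if len(rim)>20 else (None,0)
    print(name,"n",len(B),"zmin/max",np.percentile(B[:,2],[1,99]).round(3),"rim circ",c,r,"x",np.percentile(B[:,0],[1,99]).round(4),"y",np.percentile(B[:,1],[1,99]).round(4))
    ms=models.masks_of(name,"basket"); 
    if ms: Q,_=cloud(C,d,ms[0]["mask"]); print("  mask",ms[0]["p"],np.percentile(Q,[2,98],axis=0).round(3).tolist())
    return im
E
python3 - <<'E'
from h import *
f0=np.load("pics/f0.npy"); th=np.radians(-5); G=np.array([.635,.216])
p,q=spoon_pose(EYE,.240,th,.145); ctrl.movel(p,frame=q,max_speed=.05)
s=get_state(); print((s["contact_force"]-f0).round(2),s["wrist_torque"].round(3),s["time"])
p,q=spoon_pose(G,.240,th,.145); ctrl.movel(p,frame=q,max_speed=.06); ctrl.pause(1)
measure_spoon(("side",)); im=measure_basket(G,.159)
measure_basket(G,.159,"top")
print(get_state()["time"]); cv2.imwrite("pics/s7.png",cv2.resize(im[120:270,200:400],(640,480),interpolation=2))
E
```

```text
[-0.34 -0.87 -0.6 ] [-0.111  0.284 -0.017] 29.4667
side 199 tip x 0.1893 side off at .04/.19 [-0.0053 -0.004 ] z off [-0.0016 -0.0002] pitch deg 0.56
side n 543 zmin/max [0.161 0.215] rim circ [0.63275231 0.21397931] 0.054670306799225146 x [0.5804 0.6834] y [0.1604 0.2647]
  mask 0.59 [[0.583, 0.162, -0.001], [0.685, 0.668, 0.237]]
top n 975 zmin/max [0.159 0.216] rim circ [0.63137179 0.21627098] 0.05317539848084193 x [0.5812 0.6813] y [0.1641 0.2681]
  mask 0.72 [[0.589, 0.168, 0.002], [0.681, 0.287, 0.243]]
34.5417
```

View pics/s7.png

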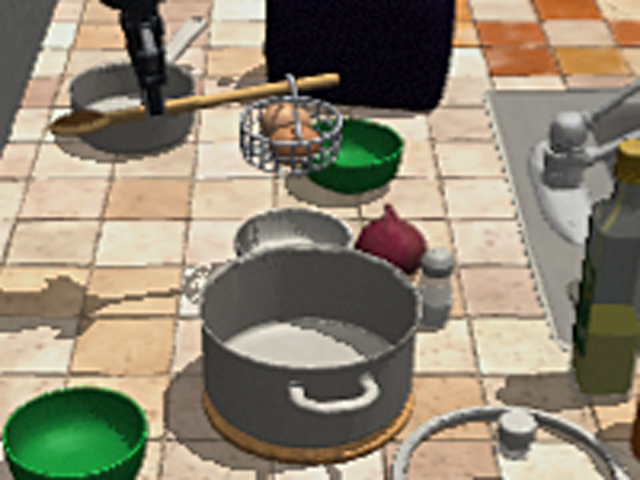

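The basket hangs level over the bowl; its rim circle is centred at (0.632, 0.215). Now lower it, let it settle and check.

Run:
```python
from h import *
f0=np.load("pics/f0.npy"); th=np.radians(-5); G=np.array([.638,.217])
p,q=spoon_pose(G,.165,th,.145); ctrl.movel(p,frame=q,max_speed=.035); ctrl.pause(2.5)
for k in range(2): measure_basket(G,.084); ctrl.pause(.3)
measure_basket(G,.084,"top")
for n in ("side","top"):
    im,d,C=see(n)
    for t in ("bowl","pot","onion","salt_shaker"):
      for r in models.masks_of(n,t)[:3]:
        P,_=cloud(C,d,r["mask"]); zt=np.percentile(P[:,2],97); c,rr=hull_circ(P[P[:,2]>zt-.012][:,:2]); print(n,t,np.round(r["point"]),zt.round(3),c.round(4),rr.round(4))
    if n=="side": cv2.imwrite("pics/s8.png",cv2.resize(im[130:250,220:380],(640,480),interpolation=2))
s=get_state(); print((s["contact_force"]-f0).round(2),s["width"],s["time"])
```

```text
side n 510 zmin/max [0.087 0.138] rim circ [0.63618255 0.21502296] 0.054538029904887854 x [0.5827 0.6855] y [0.1593 0.266 ]
  mask 0.57 [[0.584, 0.162, 0.0], [0.685, 0.469, 0.154]]
side n 513 zmin/max [0.086 0.139] rim circ [0.63500121 0.21458862] 0.05454963645585706 x [0.5827 0.6855] y [0.1606 0.267 ]
  mask 0.75 [[0.584, 0.163, 0.0], [0.686, 0.467, 0.148]]
top n 878 zmin/max [0.083 0.14 ] rim circ [0.63437053 0.21704698] 0.053087451625506626 x [0.5848 0.6845] y [0.1394 0.269 ]
  mask 0.95 [[0.593, 0.168, 0.015], [0.683, 0.269, 0.168]]
side bowl [223. 259.] 0.058 [ 0.438  -0.1232] 0.0656
side bowl [308. 168.] 0.168 [0.668  0.2012] 0.0284
side bowl [258. 173.] 0.17 [ 0.6561 -0.1891] 0.4096
side pot [296. 230.] 0.115 [ 6.484e-01 -2.000e-04] 0.1059
side pot [288. 195.] 0.1 [0.6202 0.1375] 0.0622
side onion [324. 197.] 0.073 [0.7444 0.2283] 0.0226
side onion [256. 173.] 0.17 [ 0.6357 -0.0689] 0.2924
side salt_shaker [337. 208.] 0.089 [0.7846 0.1295] 0.0149
side salt_shaker [290. 260.] 0.014 [ 0.6483 -0.0098] 0.0982
top bowl [218. 206.] 0.091 [0.6335 0.215 ] 0.052
top bowl [333. 274.] 0.058 [ 0.4362 -0.1187] 0.0651
top bowl [130. 177.] 0.058 [0.7076 0.4467] 0.0652
top pot [286. 194.] 0.113 [0.6472 0.0014] 0.1032
top pot [433. 255.] 0.165 [ 0.4883 -0.3883] 0.0185
top onion [208. 162.] 0.073 [0.74   0.2362] 0.0236
top salt_shaker [240. 150.] 0.091 [0.7805 0.1343] 0.0149
[-0.01 -0.11 -0.99] 0.009127742739923264 40.7333
```

View pics/s8.png

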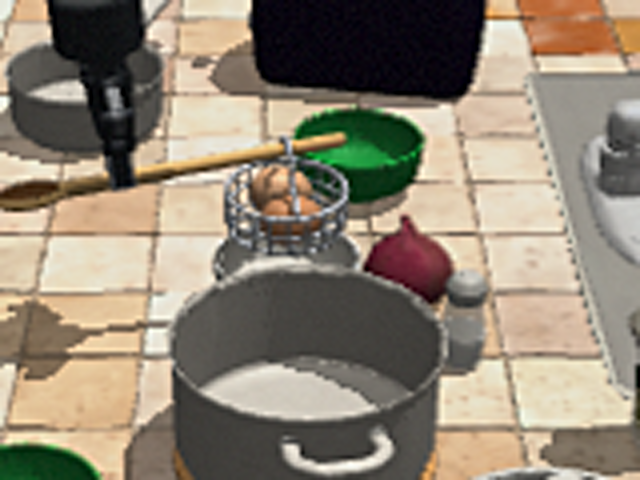

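The basket hangs still with its underside at about 0.085 m, roughly 25 mm above the bowl's rim. It is centred on the bowl and clear of the pot and the onion.

```bash
python3 -c "
from station import ticket; print(ticket.close_job())"
```

```text
the job is handed in; nothing more can be done
None
```

I finished the job and handed it in, with the clock at about 41 s of the 72 s allowed. The spoon is still held, and the basket hangs from its handle over the white bowl.

- **Bowl:** it stands left of the pot at (0.635, 0.216), with the pot at (0.648, −0.001), which leaves a gap of about 46 mm. I placed it about 13 mm nearer the robot than exactly level, because the onion would otherwise have touched it.
- **Basket:** the handle went through the eye from the robot's side without the gripper touching the basket. I levelled the handle over the rim and carried the basket across level.
- **Last checks:** the basket's centre is at about (0.635, 0.216), with its underside about 25 mm above the bowl's rim. Two measurements about 0.4 s apart agreed to within about 1 mm, so I took it as no longer swinging. The pot, onion and salt shaker measured where they were.
- **Checks that were limited or disagreed:**
    - The top camera could not see the handle going in or the spoon while it was held, so I relied on the side camera there.
    - In the last pictures the basket hid the bowl, so the bowl's final position comes from the measurement made when I set it down.
    - The gripper read 9 mm on a 12.6 mm handle, probably from pad compression, but the handle did not slip.
    - The network-based fit of the eye's height came out about 4 cm too low, so I used the depth fit instead.

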